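Change the blade cassette of a vegetable cutter

ROBOT

A 6-joint arm with a two-finger parallel gripper is mounted at the origin on the work surface. World frame = base frame: x ahead of the robot, y to its left, z up, the work surface at z = 0. Lengths are in m, angles in rad, forces in N, time in s.
With the tool pointing down it reaches from about 0.2 to 0.875 m from the base axis. Payload 3.4 kg.
Tool frame: the origin (TCP) lies between the finger pads; the fingertips stand 25 mm ahead of it and the grasp point (between the pads) lies 6 mm ahead of it (r.nose_length is the z of the fingertips in the tool frame, in m); z points along the fingers, x is the direction in which the jaws open and shut, and the axes are right-handed (so a half turn about z gives the same grasp; the last joint's range is limited). The gripper opens to 94 mm and grips with 3 to 60 N. Pads are 16 mm wide; open, the fingers measure 119 mm over their backs; the gripper's body (75 mm by 177 mm) begins 78 mm behind the grasp point.
Start: joints at [1.047, 0.276, 1.505, -0, 1.361, -0.121], TCP at [0.225, 0.529, 0.201] pointing down, gripper open.
Joint ranges: [-2.89, 2.89], [-0.75, 2.08], [0.22, 2.7], [-1.18, 4.32], [0.11, 2.71], [-2.7, 2.7]. Speed limits (rad/s): [2.57, 2.57, 3.14, 3.14, 3.14, 3.14].

INTERFACE

Orientations are given as a unit quaternion [w, x, y, z].
In Python, from plant import r, gripper_to, inverse_kinematics, vision, models, telemetry gives the robot as it stands. Calls block until the motion is done:
- r.move_to(position, orientation): joint-space move of the TCP to a pose.
- r.move_l(position, rot=None, vel=0.15, guard=None): straight line of the TCP; rot=None keeps the orientation; vel is the mean speed in m/s. With guard (N) it stops when the force on the tool has changed by that much, and returns True; else False.
- r.movej(angles): joint-space move.
- gripper_to(opening, f_grip=None): finger opening in m; f_grip is the grip in N (None keeps the last); returns when the fingers have stopped.
- r.hold(seconds).
- inverse_kinematics(position, orientation): joint angles nearest the present ones, or None.
- vision.snapshot(name): name is "side" or "top"; returns the picture (384x512x3 uint8, red, green, blue); there is no depth.
- vision.get_calibration(name): a dict with "fx", "fy", "cx", "cy" (pixels), "position" and "orientation" of the camera in the world. Camera axes: x right, y down, z forward; pixel columns grow to the right and rows downward; lengths in m; the calibration is good to about 2 mm. A picture is of the moment at which its call begins. get_calibration takes no time and is no camera call.
A pose or a line that the arm cannot do raises r.PlanningError and nothing moves.
- r.sign_off(): hands the job in, once; it reports no verdict.
Trained networks look in the newest picture that a camera, given by its name, has taken for a name from the list of things; names that differ only in an ending like _2 or _b are one class to them, and where a whole thing is asked for, a point or a joint stands for the part that bears it (a point fixed in the world has none). Each returns a list of dicts, best first, with "score" (0 to 1); they miss things now and then, are a little off and sometimes report something else, mostly with a low value. They report only what shows in the picture. A call takes as long as a camera call. They do not tell look-alikes from the thing itself.
- models.boxes_of(thing, camera): "at" ([x, y, z] in m, in world coordinates, good to about 4 mm: the middle of the surface that is visible of it).
- models.regions_of(thing, camera): "pixels" (384x512 bool, what is visible of it).
- models.mark_of(thing, camera): "at" ([x, y, z] in m, in world coordinates, good to about 4 mm: a listed point, or the origin of a listed thing).
Readings, each from a call of its own:
- telemetry.current_t(): time.
- telemetry.current_joints(): joint angles.
- telemetry.current_dq(): joint speeds.
- telemetry.current_joint_efforts(): joint torques, N m.
- telemetry.current_ee_pos(): TCP position.
- telemetry.current_tool_rot(): TCP orientation.
- telemetry.current_wrist_force(): force on the tool from outside, world axes, zero at the start.
- telemetry.current_torque(): the same for the moment, N m.
- telemetry.current_opening(): finger opening in m.
Only numpy, scipy, OpenCV 4.12 (cv2) and the standard library are available. Lean on these libraries where they do the work, as an engineer would, in place of code of your own. Each camera call takes 0.05 s, during which the arm holds its last target.

TASK

Change the bench vegetable cutter over from slicing to dicing. Press its spring catch so that the slicing cassette (parallel blades) springs loose, draw it out and put it in the steel pan; then lay the dicing cassette (square grid of blades) on the cutter's rails and slide it in until the catch clicks and holds it. Feel your way in: do not force a cassette against the catch or ram it on the end stop, and leave the wedge cassette (star of blades) and the other things on the table where they are.

Things in the scene. Friction and masses are not known exactly. Their poses are not given: they have to be found in the camera images.
- cutter: Fixed aluminium bench vegetable cutter on four feet, pusher arm folded open to the far side. Origin: on the table below the middle of the blade opening; x = the way a cassette slides in, y left, z up. A cassette that is home has its frame centre at x = 0, y = 0, held by the catch tooth in its side notch, and can be pushed 2.5 mm further to the stop. Sliding it home takes 12 to 22 N at the end.
- rail_entry (a point): Middle of the rails' outer end, level with the ledge tops: 125 mm before the cutter's origin, 105 mm up, same axes. Steel ledges 36 to 49.5 mm either side of the centre line carry the cassette for 187 mm. Side walls (tops 16 mm over the ledges) stand 129 mm apart here and close to 99 mm over the first 113 mm. From 115 mm on, lips 16 mm over the ledges cover its edges; their front 14 mm turns up.
- end_stop (a point): Middle of the end stop, a wall across the rails, same axes: 57.5 mm beyond the cutter's origin, 112 mm up. A spring plunger in it, 34 mm right of the middle, stands out 13 mm when free and pushes a cassette back with 4 N, rising to 7 N when home; when the catch is pressed it pushes the cassette out about 10 mm. On its way in the cassette also rubs past the catch tooth over its last 35 mm.
- catch_pad (a point): Middle of the top of the spring catch's thumb pad at rest: black plate 26 x 22 mm, flat, outside the cutter's right side, 93 mm up, at x = 20, y = -89 mm from its origin, same axes. Pressed straight down 7 to 9 mm, with some 4 to 8 N, it draws the tooth out of the rails' channel; it springs back when let go.
- catch (a joint): Angle of the spring catch (rad): 0 at rest with its tooth in the channel or in the notch of a cassette that is home; about 0.12 to 0.2 while a cassette's side rides on the tooth; 0.32 pressed fully down.
- slicing_mid (a point): Centre of the blade frame of the slicing cassette (parallel blades), locked in the cutter at first. All three cassettes are alike but for the blades: aluminium frame 110 x 96.6 x 14 mm, bevelled leading corners, a notch in the right side, 0.16 to 0.26 kg. x = the end that goes in first, z up; the point is 7 mm above the underside. At the -x end a tongue 40 mm wide, 10 mm thick carries the grip.
- slicing_grip (a point): Gripping point on the slicing cassette's upright black grip plate (12 mm thick along x, 40 mm wide along y, reaching to 52 mm above the cassette's underside): on its middle, 91 mm behind the frame's centre and 34 mm above the underside. Same axes as slicing_mid.
- dicing_mid (a point): Centre of the blade frame of the dicing cassette (square grid of blades), lying flat on the table to the right of the cutter; same shape, point and axes as slicing_mid.
- dicing_grip (a point): Gripping point on the dicing cassette's grip plate, placed as on the slicing cassette.
- wedging_mid (a point): Centre of the blade frame of the wedge cassette (star of six blades round a ring), lying beside the dicing cassette in either order; same shape; not to be moved.
- pan_floor (a point): Middle of the inner floor (3 mm above the table) of the open steel pan on the left: 325 mm along its x by 176 mm along its y outside, walls 3 mm thick and 65 mm high; fixed.
Things that resemble listed ones, but are neither listed nor needed, are in the scene too. What is shaped like the part that bears dicing_mid but pink is not meant.

How it is judged:
On the way, in this order (a step that is already met when the one before it is completed fails the run):
1. with the catch pressed, the slicing cassette has sprung at least 6 mm out of its seat (x of slicing_mid in the frame of cutter below -0.006 m), for 0.1 s.
2. the slicing cassette lies in the pan (x of slicing_mid in the frame of pan_floor between -0.13 and 0.13 m and y of slicing_mid in the frame of pan_floor between -0.07 and 0.07 m and z of slicing_mid in the frame of pan_floor below 0.05 m and linear speed of slicing below 0.02 m/s), for 0.2 s.
3. the dicing cassette has clicked home in the cutter (x of dicing_mid in the frame of cutter between -0.003 and 0.004 m and y of dicing_mid in the frame of cutter between -0.003 and 0.003 m and z of dicing_mid in the frame of cutter between 0.108 and 0.117 m and angle between the x axis of dicing_mid and the x axis of cutter, either way round below 0.05 rad and value of joint catch below 0.06 rad), for 0.2 s.
At the end, for the whole second after the job is handed in: The dicing cassette is home in the cutter (frame centre -3 to +4 mm along the rails, 3 mm across, level on the ledges) with the catch sprung back (under 0.06 rad); the slicing cassette rests in the pan, its frame centre inside the rim and under 50 mm above the floor (all of step 2 and all of step 3 and linear speed of dicing below 0.01 m/s); the robot touches nothing.
It fails at once if a cassette forced or rammed in the cutter: more than 60 N between a cassette and the cutter, the loads at all touching points added up (contact force between any of dicing, slicing and cutter above 60 N).
It fails at once if the wedge cassette moved more than 20 mm (distance of wedging_mid from where it was at the start of the episode above 0.02 m).
It fails at once if another thing on the table moved more than 30 mm (distance of any of onion_a, onion_b, oil_bottle, steel_cup, scraper, paring_knife from where it was at the start of the episode above 0.03 m).
It also fails if it takes over 72 s, if anything falls off the work surface, if the arm or the gripper's body presses on something with over 40 N, if the wrist force passes 120 N, or if a joint passes its speed limit or range.

## Working session

There is one attempt and no reset: what is moved stays moved. The work goes in short steps, each a Python script; the robot and the scene stay as the last script left them, time stands still between calls to the robot, and variables do not carry over. Pictures are saved under pics/ and viewed, and the job is handed in when it is done.

```bash
ls; mkdir -p pics
python3 - <<'E'
from plant import r, gripper_to, inverse_kinematics, vision, models, telemetry
import cv2
for n in ("side","top"):
    im=vision.snapshot(n); cv2.imwrite(f"pics/a_{n}.png",cv2.resize(im[:,:,::-1],None,fx=1.5,fy=1.5,interpolation=cv2.INTER_CUBIC))
    c=vision.get_calibration(n); print(n,c)
    for t in ("cutter","slicing_mid","slicing_grip","dicing_mid","dicing_grip","wedging_mid","pan_floor","catch_pad","rail_entry","end_stop"):
        print(t,[(round(d['score'],2),[round(float(v),4) for v in d['at']]) for d in models.mark_of(t,n)][:4])
print(telemetry.current_t(),telemetry.current_tool_rot())
E
```

```text
pics
side {'fx': 498.73683561098994, 'fy': 498.73683561098994, 'cx': 252.0027756417463, 'cy': 190.41430115769634, 'position': array([ 0.22729898, -0.72945151,  1.00584152]), 'orientation': array([-0.33738856,  0.92116082, -0.18214008,  0.06675849])}
cutter [(0.59, [0.6219, -0.0002, 0.0054])]
slicing_mid [(0.69, [0.6252, 0.0011, 0.1106])]
slicing_grip [(0.66, [0.4496, -0.3553, 0.0339]), (0.62, [0.5384, 0.011, 0.1403]), (0.62, [0.5383, -0.362, 0.0122]), (0.44, [0.5334, -0.1979, 0.0104])]
dicing_mid [(0.86, [0.3085, -0.2775, 0.0097])]
dicing_grip [(0.73, [0.3759, -0.3416, 0.0329])]
wedging_mid [(0.74, [0.5348, -0.1966, 0.0075])]
pan_floor [(0.93, [0.4942, 0.304, 0.002])]
catch_pad [(0.76, [0.6367, -0.093, 0.092])]
rail_entry [(0.72, [0.5042, 0.0136, 0.1041])]
end_stop [(0.93, [0.6818, -0.0061, 0.1102])]
top {'fx': 442.2314369227776, 'fy': 442.2314369227776, 'cx': 254.8946492992477, 'cy': 192.6353946753611, 'position': array([ 0.31856292, -0.02472493,  1.34112207]), 'orientation': array([-0.05060226,  0.71509053, -0.69471525,  0.05878495])}
cutter [(0.87, [0.6268, 0.0021, 0.0025])]
slicing_mid [(0.86, [0.6269, 0.0031, 0.1111])]
slicing_grip [(0.78, [0.5308, 0.0106, 0.1413])]
dicing_mid [(0.95, [0.3079, -0.2768, 0.0078]), (0.86, [0.5366, -0.3668, 0.0088])]
dicing_grip [(0.88, [0.372, -0.3361, 0.0366]), (0.58, [0.4473, -0.3509, 0.0334])]
wedging_mid [(0.57, [0.5344, -0.2017, 0.0055])]
pan_floor [(0.85, [0.4967, 0.2999, 0.0037]), (0.73, [0.5332, 0.0098, 0.144])]
catch_pad [(0.66, [0.6353, -0.0898, 0.095])]
rail_entry [(0.87, [0.5003, 0.0185, 0.105])]
end_stop [(0.96, [0.6794, 0.0004, 0.1124])]
1.1 [-1.97078427e-05  8.34255201e-01  5.51378507e-01  4.49220509e-05]
```

View pics/a_side.png

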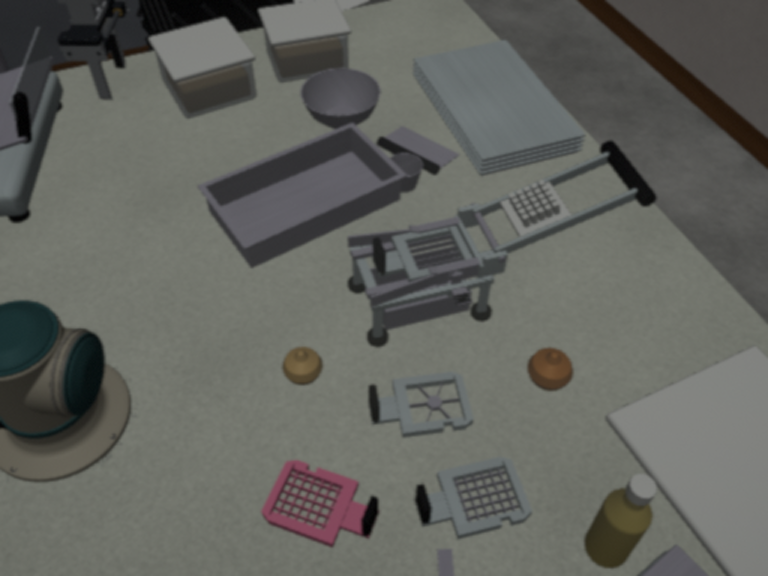

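View pics/a_top.png

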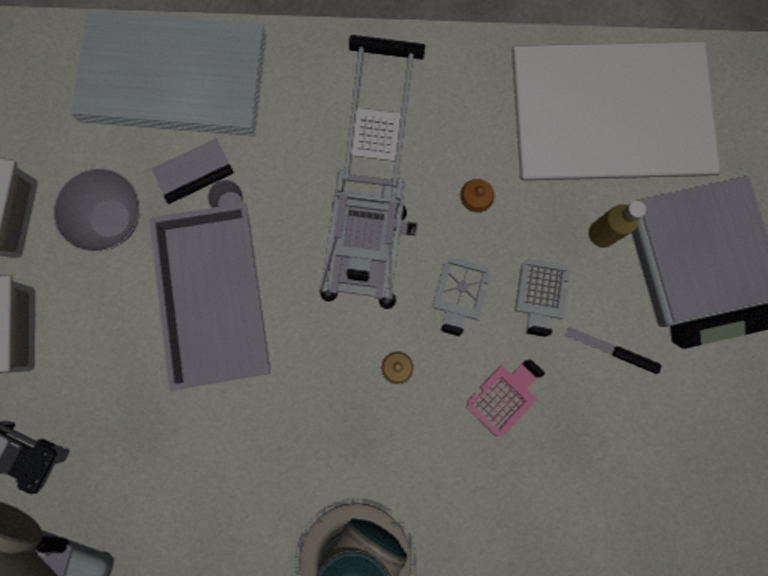

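The top view (768x576 scale) shows these possible confusions. For the dicing cassette there is a pink grid (500,400), which is excluded; a grey grid (543,290), which matches; a star cassette (460,285); and the pusher's white grid (375,133). The slicing cassette is in the cutter at (365,230), with its grip at (358,274). The pan is at (210,295), and the catch pad at (410,229). Next I'll refine the poses and check close crops.

```bash
cat > h.py <<'E'
from plant import r, gripper_to, inverse_kinematics, vision, models, telemetry
import cv2, numpy as np
from scipy.spatial.transform import Rotation as R
def cam(n):
    c=vision.get_calibration(n); q=c['orientation']; return c,R.from_quat([q[1],q[2],q[3],q[0]]).as_matrix()
def proj(n,P):
    c,M=cam(n); p=(np.asarray(P,float).reshape(-1,3)-c['position'])@M
    return np.c_[c['fx']*p[:,0]/p[:,2]+c['cx'],c['fy']*p[:,1]/p[:,2]+c['cy']]
def unproj(n,uv,z):
    c,M=cam(n); uv=np.asarray(uv,float).reshape(-1,2)
    d=np.c_[(uv[:,0]-c['cx'])/c['fx'],(uv[:,1]-c['cy'])/c['fy'],np.ones(len(uv))]@M.T
    return c['position']+d*((z-c['position'][2])/d[:,2])[:,None]
def qdown(yaw): # tool z down, tool x (jaw) along world yaw
    m=np.array([[np.cos(yaw),np.sin(yaw),0],[np.sin(yaw),-np.cos(yaw),0],[0,0,-1]])
    x=R.from_matrix(m).as_quat(); return np.array([x[3],x[0],x[1],x[2]])
def fr(o,yaw,x,y,z=0.): 
    c,s=np.cos(yaw),np.sin(yaw); return np.array([o[0]+c*x-s*y,o[1]+s*x+c*y,z])
E
python3 - <<'E'
from h import *
acc={}
for n in ("side","top"):
    for k in range(3):
        im=vision.snapshot(n)
        for t in ("slicing_mid","slicing_grip","dicing_mid","dicing_grip","pan_floor","catch_pad","rail_entry","end_stop","cutter"):
            for d in models.mark_of(t,n):
                acc.setdefault((t,n),[]).append(d['at'])
    B=im[:,:,::-1]
    if n=='top': rs=[(200,105,290,210),(330,160,390,235)]
    else: rs=[(225,125,345,235),(265,290,365,365)]
    for i,(a,b,c,d) in enumerate(rs):
        cv2.imwrite(f"pics/b_{n}{i}.png",cv2.resize(B[b:d,a:c],None,fx=5.5,fy=5.5,interpolation=cv2.INTER_CUBIC))
    g=models.regions_of("dicing_mid",n)
    for q in g[:4]:
        m=q['pixels'].astype('uint8'); ys,xs=np.nonzero(m); print(n,'reg',q['score'],xs.mean(),ys.mean(),len(xs))
for k,v in acc.items(): print(k,np.round(v,4).tolist())
print(telemetry.current_t())
E
```

```text
side reg 0.88 212.73116987179486 336.18709935897436 2496
side reg 0.73 316.1119174942704 331.91711229946526 2618
top reg 0.89 337.48850574712645 263.76600985221677 1218
top reg 0.77 359.8910034602076 196.7448096885813 1156
('slicing_mid', 'side') [[0.6244, 0.0017, 0.1108], [0.6252, 0.0051, 0.112], [0.6227, 0.0015, 0.1125]]
('slicing_grip', 'side') [[0.5354, 0.011, 0.1419], [0.5329, 0.0095, 0.138], [0.5299, -0.1962, 0.0082], [0.5346, 0.014, 0.1397]]
('dicing_mid', 'side') [[0.5394, -0.3642, 0.0092], [0.3069, -0.2734, 0.0091], [0.3065, -0.2742, 0.0115], [0.5424, -0.3654, 0.0136], [0.3062, -0.2768, 0.0095], [0.5409, -0.3649, 0.0103], [0.6257, 0.0026, 0.0028], [0.6375, -0.0918, 0.0933]]
('dicing_grip', 'side') [[0.3786, -0.3409, 0.0333], [0.3767, -0.3394, 0.0344], [0.4519, -0.3557, 0.0357], [0.3767, -0.3411, 0.0337], [0.4498, -0.3543, 0.038], [0.495, 0.3013, -0.001]]
('pan_floor', 'side') [[0.4939, 0.3049, 0.0007], [0.493, 0.3064, 0.0003], [0.4937, 0.3056, -0.0005]]
('catch_pad', 'side') [[0.6363, -0.0909, 0.095], [0.6356, -0.0919, 0.091], [0.6349, -0.0893, 0.0957]]
('rail_entry', 'side'
[... 928 characters left out ...]
.3355, 0.0353], [0.4483, -0.353, 0.0305], [0.6257, 0.0022, -0.0011]]
('pan_floor', 'top') [[0.4952, 0.2959, 0.0029], [0.5379, -0.3667, 0.007], [0.4981, 0.2989, 0.0003], [0.4984, 0.2979, 0.004]]
('catch_pad', 'top') [[0.6361, -0.0851, 0.0953], [0.6348, -0.0846, 0.0927], [0.498, 0.0146, 0.1048]]
('rail_entry', 'top') [[0.4991, 0.016, 0.1055], [0.5339, -0.2014, 0.0064], [0.4977, 0.0167, 0.1072], [0.4482, -0.35, 0.0339], [0.5005, 0.0167, 0.1064], [0.5421, -0.3705, 0.0072]]
('end_stop', 'top') [[0.6814, -0.0012, 0.1141], [0.6845, -0.004, 0.1122], [0.6816, 0.0012, 0.1127]]
('cutter', 'top') [[0.6242, 0.0038, 0.0005], [0.6245, 0.0034, 0.0026], [0.6275, 0.0042, 0.0017], [0.4987, 0.2979, 0.0023]]
4.2
```

View pics/b_top0.png

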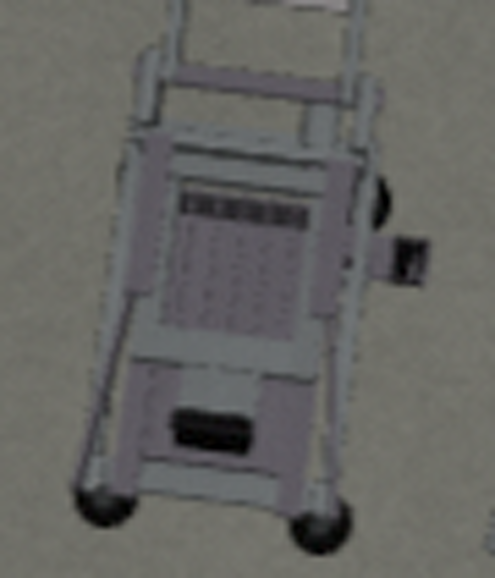

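View pics/b_top1.png

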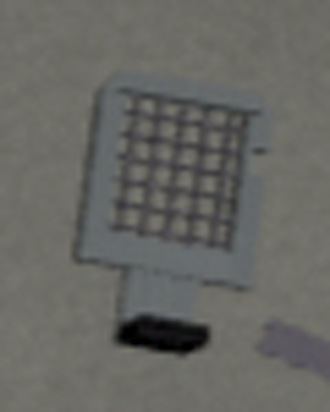

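View pics/b_side0.png

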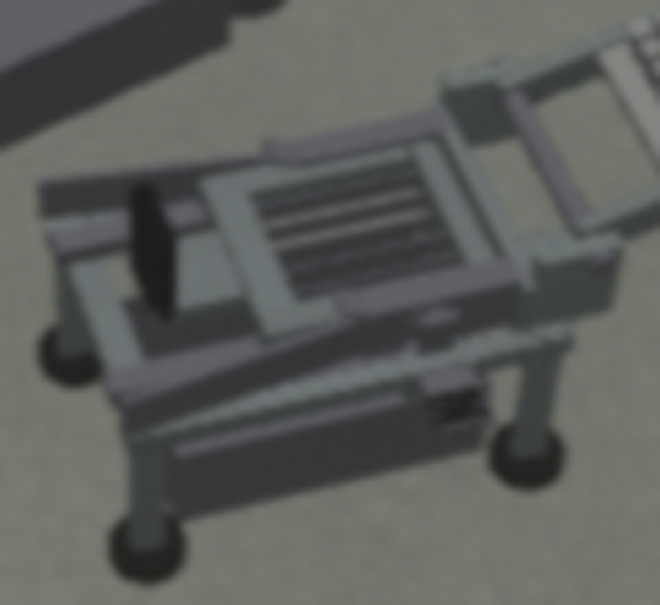

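View pics/b_side1.png

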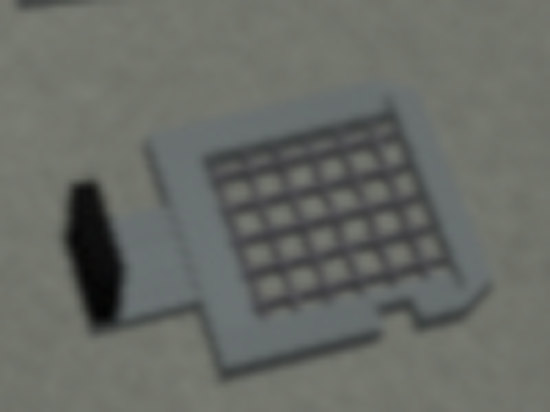

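The crops settle it: the grey grid cassette at top pixel (360,197) is the dicing one, with its notch on the right and its grip toward the robot. Next I'll fit the frames.

Run:
```python
from h import *
from scipy.optimize import least_squares
M={'mid':((0,0),[[0.6244,0.0017],[0.6252,.0051],[.6227,.0015],[.6252,.0011]],[[.6276,.008],[.6276,.007],[.6283,.0078],[.6269,.0031]]),
'grip':((-.091,0),[[.5354,.011],[.5329,.0095],[.5346,.014],[.5384,.011]],[[.5361,.0091],[.5296,.0105],[.5315,.011],[.5308,.0106]]),
'pad':((.02,-.089),[[.6363,-.0909],[.6356,-.0919],[.6349,-.0893],[.6367,-.093]],[[.6361,-.0851],[.6348,-.0846],[.6353,-.0898]]),
'entry':((-.125,0),[[.5024,.0098],[.5041,.0124],[.5042,.01],[.5042,.0136]],[[.4991,.016],[.4977,.0167],[.5005,.0167],[.5003,.0185]]),
'stop':((.0575,0),[[.6798,-.0044],[.6808,-.0045],[.6829,-.005],[.6818,-.0061]],[[.6814,-.0012],[.6845,-.004],[.6816,.0012],[.6794,.0004]]),
'cut':((0,0),[[.6253,.0035],[.6218,.001],[.6238,.0003],[.6219,-.0002]],[[.6242,.0038],[.6245,.0034],[.6275,.0042],[.6268,.0021]])}
def f(p,ks):
    e=[]
    for m,*cs in M.values():
        for k in ks:
            e.append(fr(p[:2],p[2],*m)[:2]-np.mean(cs[k],0))
    return np.ravel(e)
for ks in ([0],[1],[0,1]):
    s=least_squares(f,[.625,0,-.1],args=(ks,)); print(ks,s.x,np.abs(s.fun).max())
def ang(n,a,b,z):
    P=unproj(n,[a,b],z); d=P[1]-P[0]; print(n,P[:,:2].round(4).tolist(),np.linalg.norm(d[:2]).round(4),np.arctan2(d[1],d[0]))
o=np.array([265,290])
print('dicing'); ang('side',np.array([150,138])/5.5+o,np.array([220,375])/5.5+o,.014)
ang('side',np.array([220,375])/5.5+o,np.array([425,330])/5.5+o,.014)
o=np.array([330,160]); ang('top',np.array([102,85])/5.5+o,np.array([77,262])/5.5+o,.014); ang('top',np.array([77,262])/5.5+o,np.array([248,287])/5.5+o,.014)
print('cutter'); o=np.array([225,125]); ang('side',np.array([205,180])/5.5+o,np.array([268,338])/5.5+o,.119)
o=np.array([200,105]);ang('top',np.array([133,355])/5.5+o,np.array([310,378])/5.5+o,.119)
print('pan'); P=unproj('top',np.array([[152,218],[246,208],[269,373],[172,388]])/1.5,.065); print(P[:,:2].round(4).tolist(),P.mean(0))
P=unproj('side',np.array([[201,188],[352,126],[413,180],[252,265]])/1.5,.065); print(P[:,:2].round(4).tolist(),P.mean(0))
```

```text
[0] [ 0.62508595  0.00079724 -0.0999658 ] 0.003014998062968788
[1] [ 0.62466226  0.00426825 -0.09210315] 0.002937739295489683
[0, 1] [ 0.62487377  0.00253386 -0.09599271] 0.0039411361053641614
dicing
side [[0.4932, -0.3112], [0.4765, -0.4065]] 0.0968 -1.7437214868518598
side [[0.4765, -0.4065], [0.5548, -0.4202]] 0.0794 -0.17344619289899754
top [[0.5878, -0.3227], [0.4881, -0.3084]] 0.1008 2.9993057901260975
top [[0.4881, -0.3084], [0.477, -0.4027]] 0.095 -1.687705649612217
cutter
side [[0.5766, 0.0524], [0.5647, -0.0438]] 0.0969 -1.693598570246637
top [[0.5728, 0.0521], [0.5635, -0.0389]] 0.0914 -1.6718744496356415
pan
[[0.6458, 0.4209], [0.672, 0.2375], [0.3495, 0.1746], [0.3162, 0.3564]] [0.49586711 0.29734813 0.065     ]
[[0.3174, 0.3503], [0.642, 0.4152], [0.6894, 0.221], [0.3511, 0.1296]] [0.49996681 0.27903649 0.065     ]
```

```bash
cat >> h.py <<'E'
CO=np.array([0.625,0.0025]); CY=-0.100
def best(pos,yaw):
    j0=telemetry.current_joints(); c=[]
    for k in (0,np.pi,-np.pi):
        q=qdown(yaw+k); j=inverse_kinematics(pos,q)
        if j is not None: c.append((np.abs(np.array(j)-j0).max(),q,j))
    c.sort(key=lambda t:t[0]); return c[0][1]
def st(s=''):
    print(s,'t',round(telemetry.current_t(),2),'p',np.round(telemetry.current_ee_pos(),4),'F',np.round(telemetry.current_wrist_force(),2),'T',np.round(telemetry.current_torque(),2),'op',round(telemetry.current_opening(),4))
def save(n,f,box=None,s=1.5):
    im=vision.snapshot(n)[:,:,::-1]
    if box: a,b,c,d=box; im=im[b:d,a:c]
    cv2.imwrite(f"pics/{f}.png",cv2.resize(im,None,fx=s,fy=s,interpolation=cv2.INTER_CUBIC))
E
python3 - <<'E'
from h import *
gripper_to(0.0,20)
p=fr(CO,CY,0.02,-0.090,0.26)
q=best(p,CY+np.pi/2)
r.move_to(p,q); st('above')
p[2]=0.128; r.move_l(p,vel=0.15); st('near')
p[2]=0.093+0.025-0.004
g=r.move_l(p,vel=0.02,guard=3); st(g)
save('side','c1',(225,60,385,235),4); save('top','c1t',(200,80,320,210),4)
E
```

```text
above t 8.25 p [ 0.6359 -0.088   0.26  ] F [-0.52  0.52  0.57] T [ 0.03  0.1  -0.  ] op 0.0002
near t 9.28 p [ 0.6367 -0.0891  0.129 ] F [ 0.65  0.6  -0.06] T [ 0.05  0.15 -0.04] op 0.0003
False t 10.13 p [ 0.636 -0.089  0.114] F [-0.13  0.    0.52] T [0.02 0.17 0.  ] op 0.0007
```

View pics/c1.png

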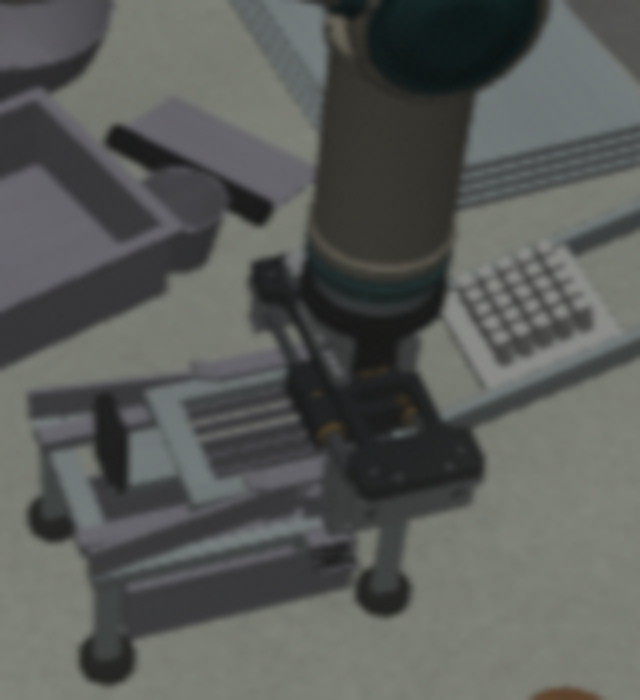

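View pics/c1t.png

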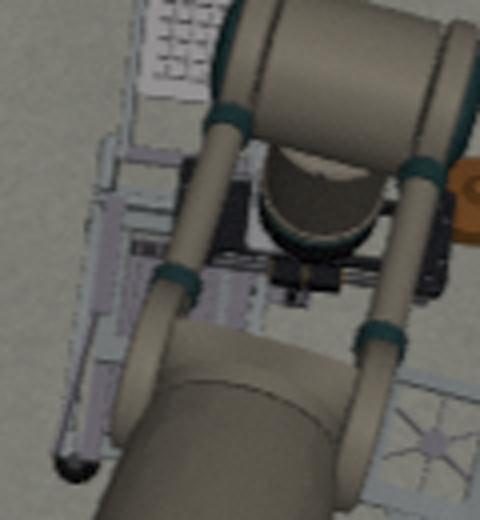

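Run:
```python
from h import *
st(); print(telemetry.current_tool_rot())
t=telemetry.current_ee_pos()
for P in (t,t-[0,0,.025],t+[0,0,.072],fr(CO,CY,.02,-.089,.093),fr(CO,CY,-.125,.0,.105),fr(CO,CY,-.055,-.0483,.119)):
    u=proj('side',P)[0]; print(np.round(P,3),(u-[225,60])*4)
im=vision.snapshot('side')[:,:,::-1]
cv2.imwrite('pics/c2.png',cv2.resize(im[140:215,260:350],None,fx=7,fy=7,interpolation=cv2.INTER_CUBIC))
```

```text
t 10.23 p [ 0.6361 -0.0891  0.1142] F [ 0.01  0.21 -0.07] T [-0.04  0.17 -0.03] op 0.0003
[ 1.01193889e-04 -6.70881511e-01  7.41564537e-01 -1.58655545e-04]
[ 0.636 -0.089  0.114] [338.09386979 530.40695605]
[ 0.636 -0.089  0.089] [334.37754114 557.50102289]
[ 0.636 -0.089  0.186] [349.51175502 447.16433279]
[ 0.636 -0.088  0.093] [334.05014531 552.15067099]
[0.501 0.015 0.105] [ 57.02112234 483.21861622]
[ 0.565 -0.04   0.119] [193.53639015 501.0145982 ]
```

View pics/c2.png

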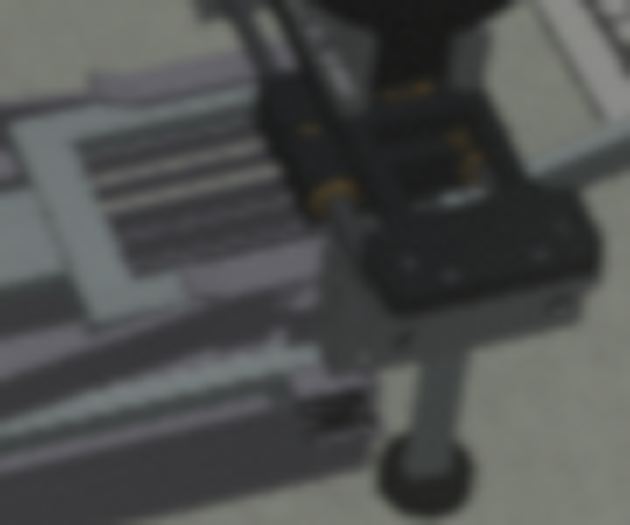

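Run:
```python
from h import *
print(r.nose_length)
p=telemetry.current_ee_pos(); 
for i in range(6):
    p[2]-=0.002
    g=r.move_l(p,vel=0.02,guard=6); st(g)
    if g: break
save('side','c3',(260,140,350,215),7)
```

```text
0.025
False t 10.53 p [ 0.6359 -0.089   0.112 ] F [ 0.11 -0.26 -0.13] T [0.02 0.16 0.01] op 0.0004
False t 10.78 p [ 0.6359 -0.089   0.11  ] F [-0.63  1.33 -0.69] T [-0.07  0.16 -0.05] op 0.0003
False t 11.03 p [ 0.6359 -0.089   0.108 ] F [-0.71  1.03 -0.06] T [-0.03  0.17 -0.01] op 0.0002
False t 11.28 p [ 0.6359 -0.089   0.106 ] F [-0.29  0.16 -0.43] T [-0.05  0.16  0.  ] op 0.0003
False t 11.53 p [ 0.6359 -0.089   0.104 ] F [ 0.65  0.51 -0.23] T [0.03 0.19 0.04] op 0.0006
False t 11.78 p [ 0.6359 -0.089   0.102 ] F [ 0.08 -0.2   0.37] T [-0.08  0.13 -0.02] op 0.0002
```

View pics/c3.png

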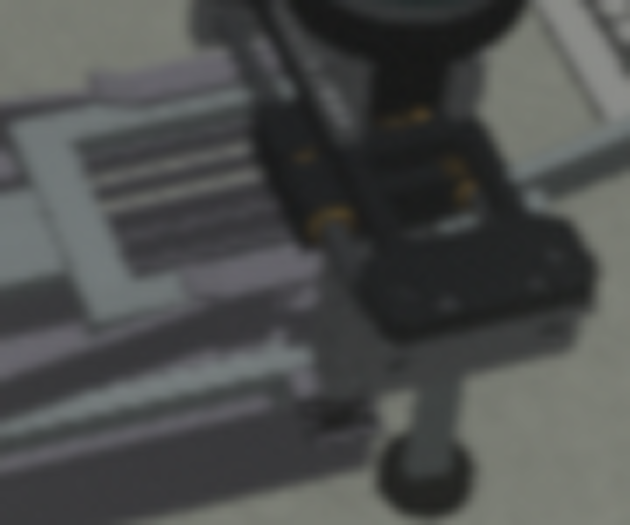

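Run:
```python
from h import *
print(unproj('top',[(274.5,152.3)],.093), unproj('side',[(308.5,198.5)],.093),unproj('side',[(302,197),(314,197),(308,203)],.093).round(4))
print(proj('top',telemetry.current_ee_pos()-[0,0,.025]))
save('top','c4',(235,110,315,190),8)
```

```text
[[ 0.63363018 -0.09001845  0.093     ]] [[ 0.63535361 -0.08930897  0.093     ]] [[ 0.6232 -0.0793  0.093 ]
 [ 0.6495 -0.0901  0.093 ]
 [ 0.6281 -0.1011  0.093 ]]
[[273.87561534 152.8447594 ]]
```

View pics/c4.png

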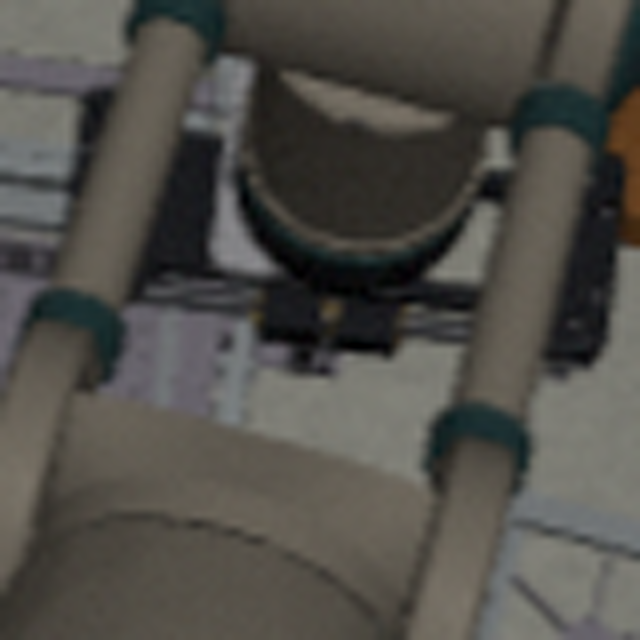

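Run:
```python
from h import *
st()
im=vision.snapshot('side')[:,:,::-1]
a=cv2.imread('pics/a_side.png'); a=cv2.resize(a,(512,384),interpolation=cv2.INTER_AREA)
f=lambda x: np.clip(cv2.resize(x[165:215,285:335],None,fx=8,fy=8,interpolation=cv2.INTER_CUBIC).astype(float)*2.2,0,255).astype('uint8')
cv2.imwrite('pics/c5.png',np.hstack([f(a),f(im)]))
print([(d['score'],d['at'].round(4)) if hasattr(d['at'],'round') else d for d in models.mark_of('catch_pad','side')])
print([(d['score'],np.round(d['at'],4)) for d in models.mark_of('slicing_mid','side')])
print(telemetry.current_joint_efforts())
```

```text
t 11.88 p [ 0.636  -0.0891  0.1021] F [-0.59  0.05 -0.68] T [-0.01  0.18 -0.02] op 0.0006
[{'at': [0.638, -0.0931, 0.0936], 'score': 0.81}, {'at': [0.5338, 0.0093, 0.1394], 'score': 0.62}]
[(0.85, array([ 6.239e-01, -2.000e-04,  1.090e-01])), (0.68, array([0.5022, 0.0126, 0.0993]))]
[-7.74005675e-04 -4.81996715e+01 -2.21011251e+01  2.48840684e-02
 -7.07505341e-02 -1.18414121e-05]
```

View pics/c5.png

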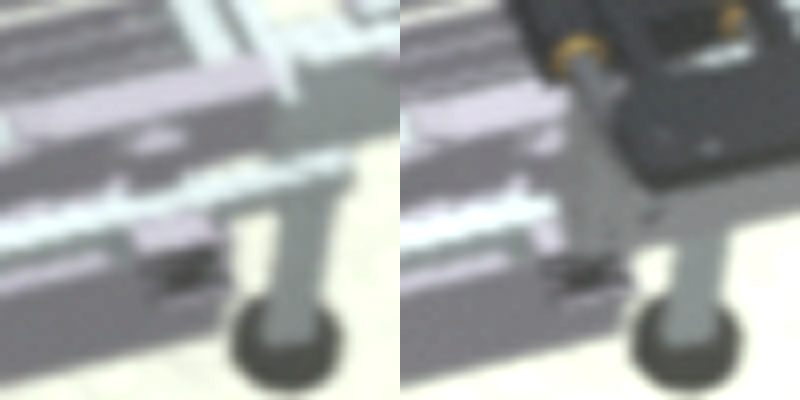

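Run:
```python
from h import *
out=[]
for n,(a,b) in (('side',(285,165)),('top',(250,130))):
    im=cv2.resize(cv2.imread(f'pics/a_{n}.png'),(512,384),interpolation=cv2.INTER_AREA)
    x=np.clip(cv2.resize(im[b:b+45,a:a+45],None,fx=8.8,fy=8.8,interpolation=cv2.INTER_CUBIC).astype(float)*2,0,255).astype('uint8')
    for z,c in ((.093,(0,255,0)),(.077,(0,0,255))):
        P=[fr(CO,CY,.02+i,-.089+j,z) for i,j in ((-.013,-.011),(.013,-.011),(.013,.011),(-.013,.011))]
        u=((proj(n,P)-[a,b]+.5)*8.8).astype(int); cv2.polylines(x,[u],True,c,1)
    out.append(x)
cv2.imwrite('pics/c6.png',np.hstack(out))
```

```text
(no output)
```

View pics/c6.png

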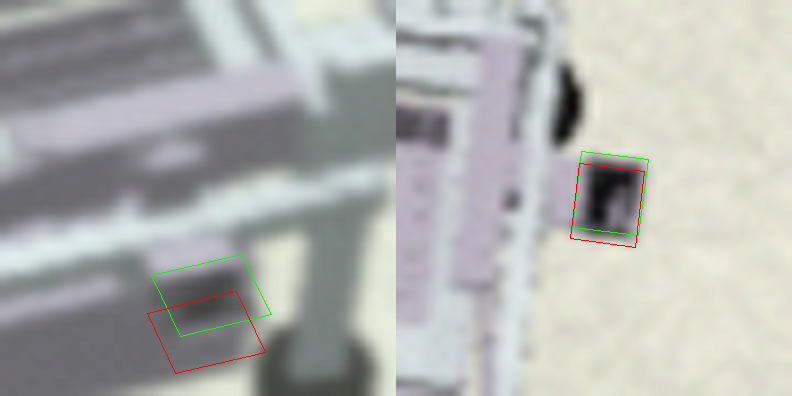

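The projected pad outline matches, but in the images the fingertips look about 20 mm higher than I computed. I'll keep feeling downwards with a force guard.

Run:
```python
from h import *
p=telemetry.current_ee_pos()
for i in range(7):
    p[2]-=0.002
    g=r.move_l(p,vel=0.02,guard=4); st(g)
    if g: break
save('side','c7',(260,140,350,215),7)
```

```text
False t 12.28 p [ 0.6359 -0.089   0.1   ] F [-0.05  0.22  0.31] T [ 0.05  0.16 -0.02] op 0.0004
False t 12.53 p [ 0.6359 -0.089   0.098 ] F [-0.41 -0.6  -0.29] T [0.02 0.14 0.02] op 0.0004
False t 12.78 p [ 0.636 -0.089  0.096] F [ 0.69  0.24 -0.46] T [ 0.    0.1  -0.06] op 0.0004
False t 13.03 p [ 0.636  -0.0891  0.094 ] F [ 0.31  0.18 -0.34] T [ 0.07  0.16 -0.01] op 0.001
False t 13.28 p [ 0.6359 -0.089   0.092 ] F [-0.09 -0.67  0.88] T [0.01 0.1  0.01] op 0.0008
False t 13.53 p [ 0.6359 -0.089   0.09  ] F [ 0.11  0.88 -0.97] T [-0.07  0.12 -0.06] op 0.0005
False t 13.78 p [ 0.6362 -0.0891  0.0882] F [ 0.16 -0.45 -0.07] T [-0.02  0.08  0.02] op 0.001
```

View pics/c7.png

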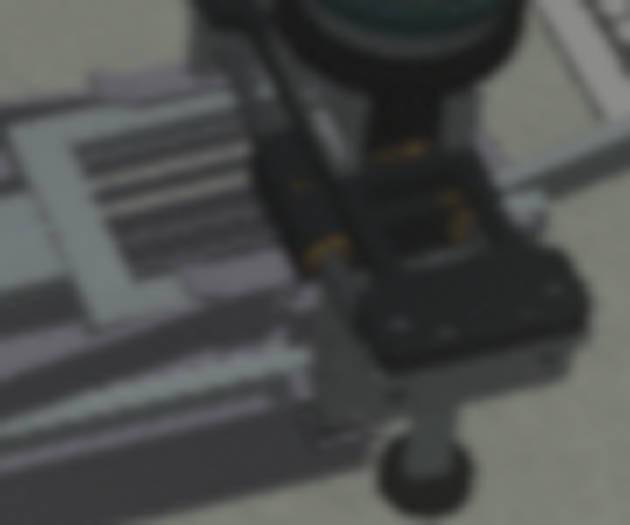

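Run:
```python
from h import *
p=telemetry.current_ee_pos(); p[:2]=fr(CO,CY,0.02,-0.090)[:2]
for i in range(5):
    p[2]-=0.002
    g=r.move_l(p,vel=0.02,guard=4); st(g)
    if g: break
save('side','c8',(260,140,350,215),7)
save('top','c8t',(235,110,315,190),8)
```

```text
False t 14.08 p [ 0.6362 -0.0893  0.0866] F [ 0.68 -0.87  2.92] T [-0.11  0.1   0.01] op 0.0007
False t 14.33 p [ 0.6361 -0.0894  0.0844] F [ 0.93 -1.97  4.6 ] T [-0.22  0.09  0.07] op 0.0005
False t 14.58 p [ 0.6362 -0.0893  0.0822] F [ 1.26 -1.66  1.78] T [-0.36  0.09 -0.  ] op 0.0006
False t 14.83 p [ 0.6361 -0.0891  0.0802] F [ 0.33 -1.85  2.02] T [-0.32  0.01 -0.04] op 0.0003
False t 15.08 p [ 0.6363 -0.0891  0.0798] F [-1.78 -1.37 10.15] T [-0.16  0.37 -0.02] op 0.0003
```

View pics/c8.png

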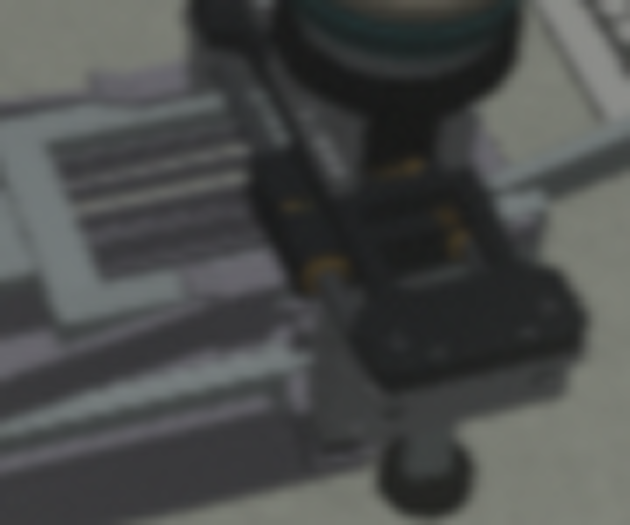

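View pics/c8t.png

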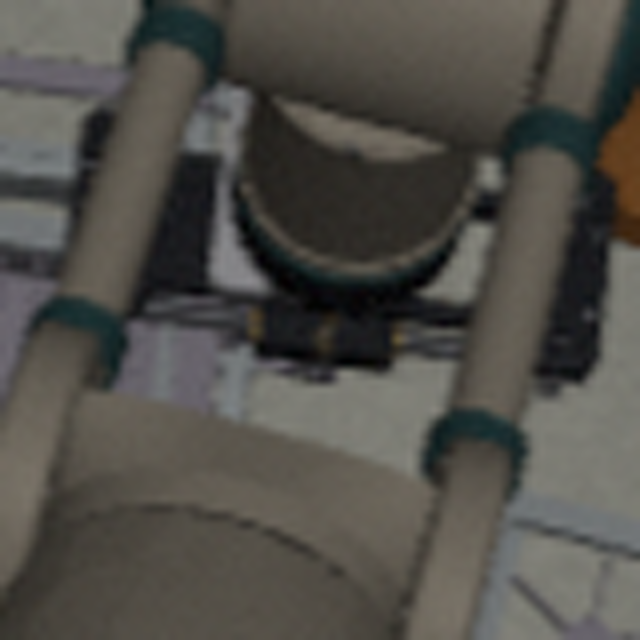

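The catch went down: contact came at reported TCP z ≈ 0.0876, about 30 mm lower than expected. The cassette frame edge then jumped left by about 25 px in the crop, roughly 10 mm. I'll lift off, confirm that, and check the real height of the fingertips by camera.

Run:
```python
from h import *
p=telemetry.current_ee_pos(); p[2]=0.22; r.move_l(p,vel=0.25)
gripper_to(0.04,20)
p=fr(CO,CY,-0.101,0,0.22); q=best(p,CY); r.move_to(p,q); st('over grip')
save('side','d1',(200,20,360,200),4); save('top','d1t',(180,80,320,220),4)
for n in('side',):
  for t in("slicing_mid","slicing_grip"): print(n,t,[(round(d['score'],2),np.round(d['at'],4)) for d in models.mark_of(t,n)])
t=telemetry.current_ee_pos()
for z in (0,.025,.006,-.072): print(z,(proj('side',t-[0,0,z])[0]-[200,20])*4)
```

```text
over grip t 17.97 p [0.5249 0.0124 0.2202] F [ 0.05 -0.15 -0.62] T [-0.05  0.06 -0.03] op 0.0399
side slicing_mid [(0.85, array([0.6171, 0.0045, 0.1117])), (0.54, array([0.5245, 0.017 , 0.1398])), (0.33, array([ 0.542 , -0.3596,  0.0129]))]
side slicing_grip [(0.68, array([0.5237, 0.0148, 0.1405])), (0.67, array([0.6144, 0.0054, 0.111 ])), (0.32, array([ 0.5297, -0.1971,  0.0064]))]
0 [195.06844273 498.51659544]
0.025 [195.28221998 529.97018324]
0.006 [195.12041328 506.16315389]
-0.072 [194.40980237 401.60917117]
```

View pics/d1.png

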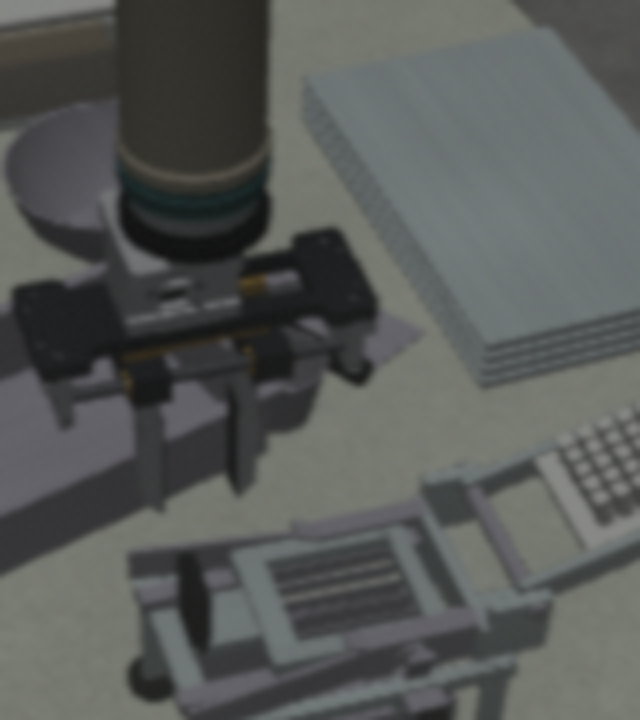

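View pics/d1t.png

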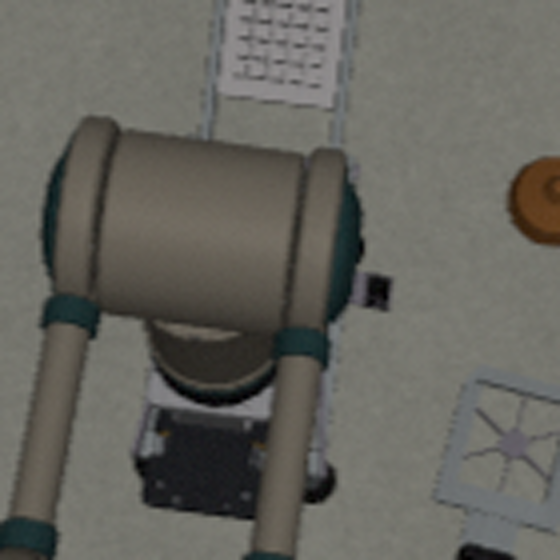

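The tips at (152,508) and (240,492) in the crop confirm that the real tool sits about 0.03 m higher than reported. The xy position is fine. I'll use a z offset of 0.029. The cassette is out about 10 mm. Next I'll grasp it and draw it out.

```bash
cat >> h.py <<'E'
DZ=0.029
def zt(z): return z-DZ      # true TCP height -> command
E
python3 - <<'E'
from h import *
p=fr(CO,CY,-0.101,0,zt(0.147))
g=r.move_l(p,vel=0.1,guard=5); st(g)
gripper_to(0.0,40); st('grip')
save('side','d2',(200,60,330,200),4)
for i in range(4):
    p=fr(CO,CY,-0.101-0.025*(i+1),0,zt(0.147))
    g=r.move_l(p,vel=0.06,guard=25); st(g)
    if g: break
save('side','d3',(180,60,330,200),4)
E
```

```text
False t 19.33 p [0.5251 0.0125 0.1186] F [ 0.29  0.48 -0.8 ] T [-0.02  0.07  0.02] op 0.0398
grip t 19.88 p [0.5241 0.0123 0.1182] F [-2.35 -1.96  1.86] T [-0.25  0.32 -0.37] op 0.0119
False t 20.5 p [0.4987 0.0149 0.1182] F [-3.34 -1.26  3.7 ] T [-0.48  0.38 -0.34] op 0.0119
False t 21.07 p [0.4732 0.018  0.1182] F [-3.06 -1.26  5.87] T [-0.26  0.35 -0.21] op 0.0117
False t 21.63 p [0.4483 0.0205 0.1182] F [-3.34  0.88  5.69] T [-0.03  0.18  0.06] op 0.0117
False t 22.2 p [0.4234 0.0228 0.1181] F [-2.59  0.19  6.91] T [-0.06  0.14 -0.01] op 0.0119
```

View pics/d2.png

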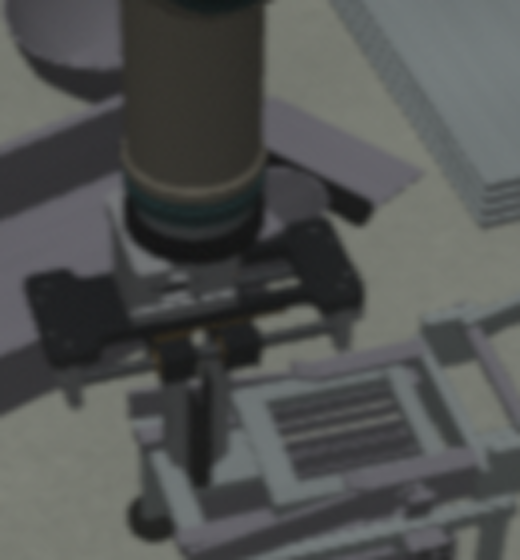

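View pics/d3.png

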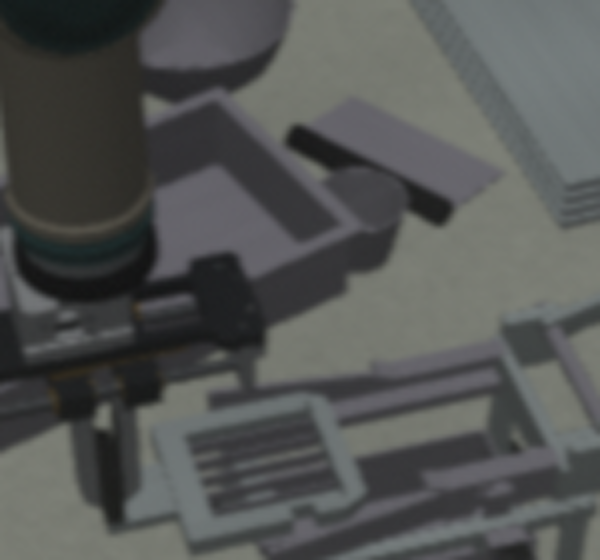

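```bash
cat >> h.py <<'E'
PO=np.array([0.496,0.300]); PY=0.19
E
python3 - <<'E'
from h import *
p=telemetry.current_ee_pos(); p[2]=0.23
r.move_l(p,vel=0.2); st('lift')
p=fr(PO,PY,0.015-0.091,0,0.23); r.move_to(p,best(p,PY)); st('over pan')
save('side','e1',(100,20,300,200),4); save('top','e1t',(80,100,280,280),4)
E
```

```text
lift t 22.96 p [0.4219 0.0229 0.2284] F [-0.56 -0.11 -2.84] T [-0.07  0.15  0.02] op 0.0121
over pan t 23.98 p [0.4212 0.2845 0.2293] F [-0.14 -0.09 -3.03] T [-0.09  0.14  0.05] op 0.0116
```

View pics/e1.png

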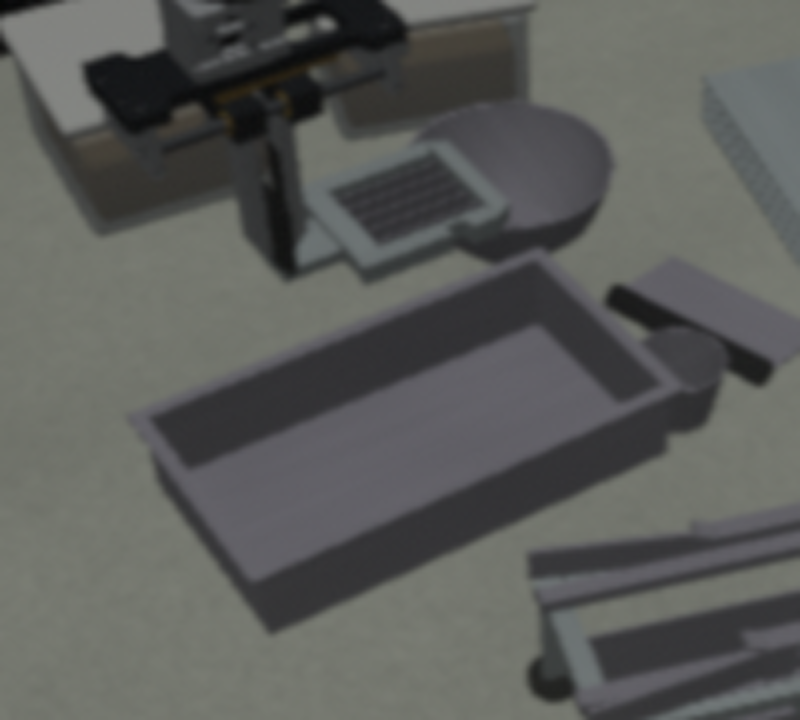

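View pics/e1t.png

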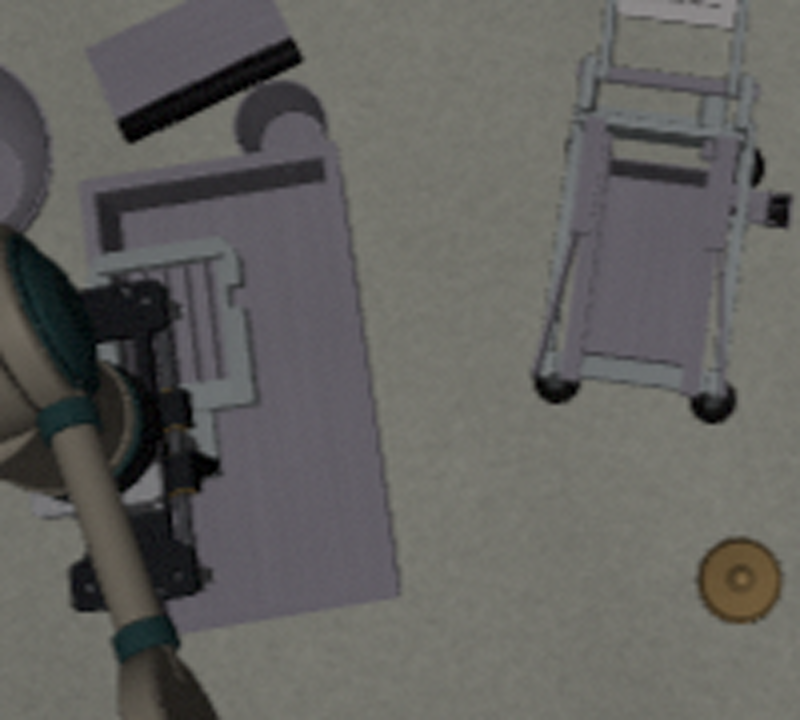

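Run:
```python
from h import *
p=fr(PO,PY,0.015-0.091,0,zt(0.065)); g=r.move_l(p,vel=0.15,guard=8); st(g)
p[2]=zt(0.040); g=r.move_l(p,vel=0.03,guard=3); st(g)
gripper_to(0.035,40); st('open')
p=telemetry.current_ee_pos(); p[2]=0.2; r.move_l(p,vel=0.2)
save('side','e2',(100,20,300,200),4)
for n in('side','top'):
  vision.snapshot(n)
  print(n,[(round(d['score'],2),np.round(d['at'],4)) for d in models.mark_of("slicing_mid",n)])
st()
```

```text
False t 25.52 p [0.4221 0.286  0.0367] F [ 0.29  0.31 -2.12] T [-0.01  0.2   0.01] op 0.012
True t 26.18 p [0.4211 0.2855 0.0161] F [-1.31 -0.61  4.29] T [-0.11  0.   -0.02] op 0.0115
open t 26.74 p [0.4199 0.285  0.0153] F [-0.97  0.1  -0.13] T [-0.08  0.06  0.01] op 0.0346
side [(0.74, array([0.5109, 0.306 , 0.008 ]))]
top [(0.58, array([0.5144, 0.3097, 0.0095]))]
 t 28.07 p [0.4195 0.2848 0.199 ] F [ 0.23  0.09 -0.71] T [-0.05  0.03  0.01] op 0.035
```

View pics/e2.png

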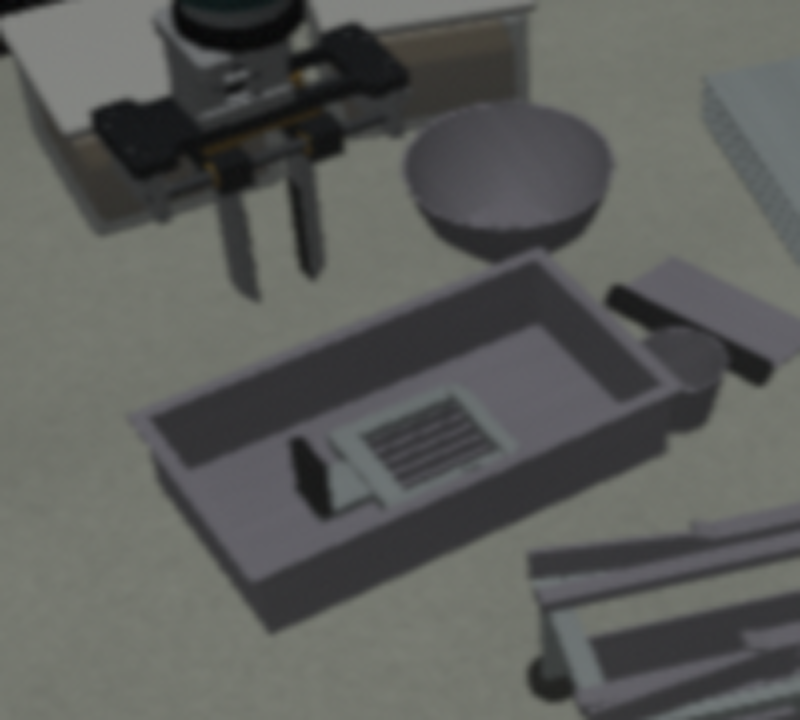

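Slicing lies in the pan; the marks put it about 17 mm from the pan centre. Next is the grey dicing cassette.

Run:
```python
from h import *
DY=-0.155
p=np.array([0.4495,-0.3525,0.2]); r.move_to(p,best(p,DY)); gripper_to(0.045,40)
save('side','f1',(230,170,390,350),4)
p[2]=zt(0.0425); g=r.move_l(p,vel=0.15,guard=5); st(g)
gripper_to(0.0,40); st('grip')
p=telemetry.current_ee_pos(); p[2]=0.06; r.move_l(p,vel=0.1); st('lift')
save('side','f2',(230,170,390,350),4)
```

```text
False t 32.18 p [ 0.45   -0.3531  0.0143] F [-0.   -0.62  0.18] T [-0.08  0.09 -0.02] op 0.0449
grip t 32.8 p [ 0.4496 -0.3525  0.0137] F [-0.83  1.44  0.95] T [ 0.01  0.06 -0.01] op 0.0117
lift t 33.42 p [ 0.4491 -0.3521  0.0596] F [ 0.81 -0.04 -3.07] T [-0.06  0.27 -0.03] op 0.0119
```

View pics/f2.png

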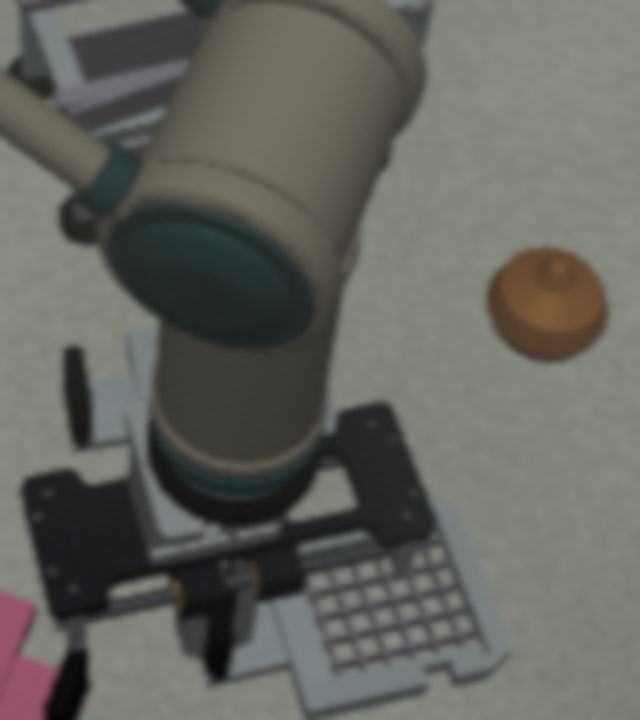

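Run:
```python
from h import *
p=telemetry.current_ee_pos(); p[2]=0.21; r.move_l(p,vel=0.25)
p=fr(CO,CY,-0.11-0.091,0,0.19); r.move_to(p,best(p,CY)); st('over')
p[2]=0.128; r.move_l(p,vel=0.12); st()
save('side','g1',(180,60,330,200),4); save('top','g1t',(180,120,300,230),5)
for n in('side','top'):
  vision.snapshot(n)
  for k in range(2):
   for t in ("dicing_mid","dicing_grip"): print(n,t,[(round(d['score'],2),np.round(d['at'],4)) for d in models.mark_of(t,n)])
print(fr(CO,CY,-.11,0,0),fr(CO,CY,-.201,0,0))
```

```text
over t 35.62 p [0.4257 0.0218 0.1899] F [-0.53  0.56 -0.85] T [-0.04  0.24 -0.05] op 0.0116
 t 36.28 p [0.4257 0.0221 0.1283] F [ 0.01  0.86 -2.32] T [-0.07  0.17  0.04] op 0.0116
side dicing_mid [(0.91, array([0.5165, 0.0147, 0.1262])), (0.87, array([ 0.3064, -0.2763,  0.0098]))]
side dicing_grip [(0.82, array([ 0.3741, -0.3411,  0.0343])), (0.79, array([0.4296, 0.0209, 0.1509]))]
side dicing_mid [(0.91, array([0.5165, 0.0147, 0.1262])), (0.87, array([ 0.3064, -0.2763,  0.0098]))]
side dicing_grip [(0.82, array([ 0.3741, -0.3411,  0.0343])), (0.79, array([0.4296, 0.0209, 0.1509]))]
top dicing_mid [(0.76, array([ 0.307 , -0.278 ,  0.0078])), (0.64, array([0.5143, 0.0096, 0.1207]))]
top dicing_grip [(0.88, array([ 0.3724, -0.3371,  0.0357]))]
top dicing_mid [(0.76, array([ 0.307 , -0.278 ,  0.0078])), (0.64, array([0.5143, 0.0096, 0.1207]))]
top dicing_grip [(0.88, array([ 0.3724, -0.3371,  0.0357]))]
[0.51554954 0.01348168 0.        ] [0.42500416 0.02256652 0.        ]
```

View pics/g1.png

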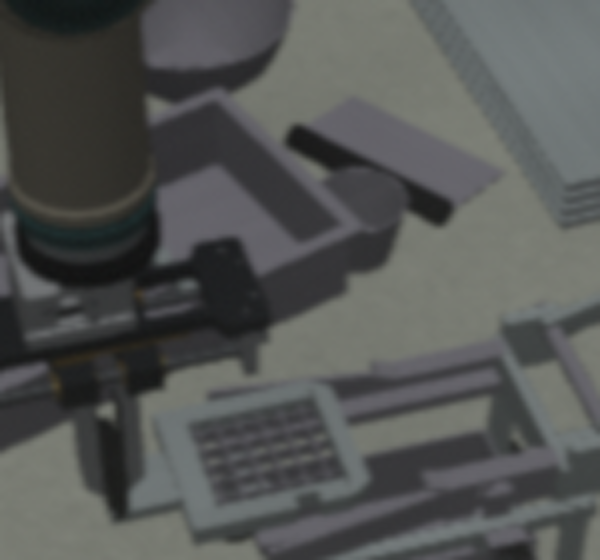

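View pics/g1t.png

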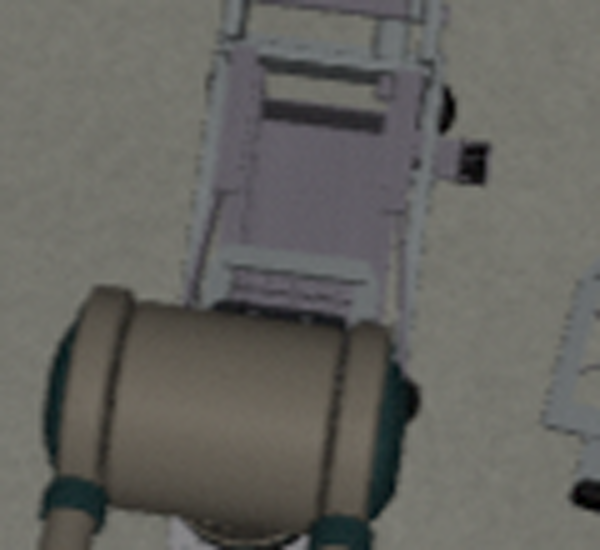

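It's centred between the walls: in the top crop the frame front spans 222–378 and the walls are at about 205 and 400. I'll lower it onto the ledges and slide in gently.

Run:
```python
from h import *
p=fr(CO,CY,-0.201,0,0.114); g=r.move_l(p,vel=0.02,guard=3); st(g)
z=telemetry.current_ee_pos()[2]
gripper_to(0.0,12); st('soft')
for x in (-0.185,-0.166,-0.150,-.140):
    p=fr(CO,CY,x,0,z); g=r.move_l(p,vel=0.05,guard=12); st((x,g))
    if g: break
save('side','g2',(180,60,330,200),4); save('top','g2t',(180,120,300,230),5)
```

```text
True t 37.4 p [0.425  0.0225 0.1185] F [-0.97 -0.33  2.8 ] T [-0.06 -0.11  0.01] op 0.0117
soft t 37.62 p [0.4248 0.0226 0.1182] F [-0.15 -0.36  3.93] T [-0.11 -0.3   0.03] op 0.0122
(-0.185, False) t 38.12 p [0.4405 0.021  0.1184] F [-1.27  0.73  5.18] T [-0.03  0.15 -0.02] op 0.0122
(-0.166, False) t 38.65 p [0.4596 0.0191 0.1185] F [-1.55  1.49  5.67] T [0.02 0.16 0.01] op 0.0118
(-0.15, False) t 39.12 p [0.4751 0.0172 0.1185] F [-3.18 -1.25  5.46] T [-0.16  0.33 -0.08] op 0.0119
(-0.14, False) t 39.47 p [0.4848 0.0161 0.1185] F [-3.86 -0.83  6.12] T [-0.31  0.46 -0.14] op 0.0121
```

View pics/g2.png

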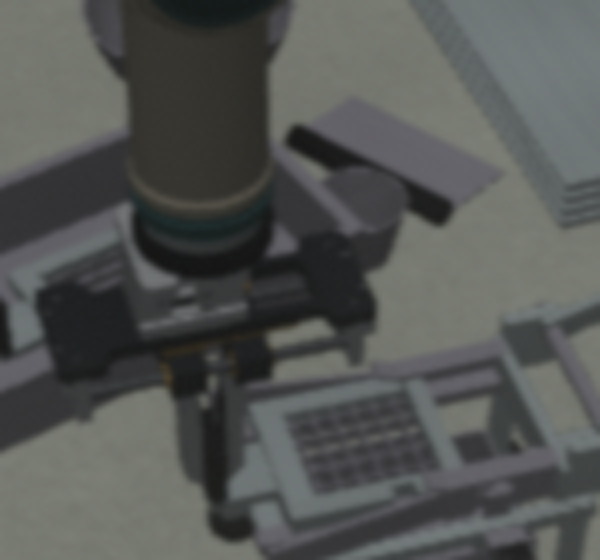

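View pics/g2t.png

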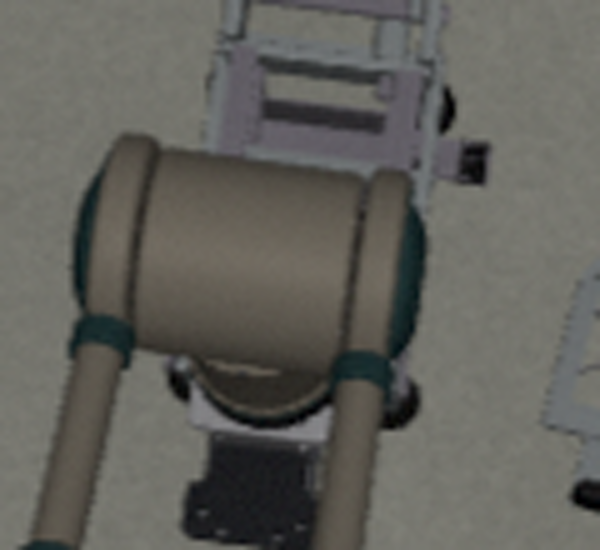

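Run:
```python
from h import *
gripper_to(0.03,12); r.hold(0.1); st('rel')
gripper_to(0.0,40); st('regrip')
z=0.1185
for x in (-.130,-.125,-.120,-.115,-.110,-.107,-.104,-.102):
    p=fr(CO,CY,x,0,z); g=r.move_l(p,vel=0.03,guard=15); 
    F=np.mean([telemetry.current_wrist_force() for _ in range(5)],0)
    xx=(telemetry.current_ee_pos()[:2]-CO)@[np.cos(CY),np.sin(CY)]
    print(x,g,'xc',xx.round(4),'F',F.round(1),telemetry.current_t().__round__(2))
    if g: break
```

```text
rel t 40.17 p [0.4857 0.0165 0.1184] F [ 0.35  0.86 -0.94] T [-0.05  0.09  0.08] op 0.03
regrip t 40.59 p [0.4857 0.0162 0.1186] F [-1.06 -1.13  0.19] T [-0.26  0.01 -0.18] op 0.0117
-0.13 False xc -0.1295 F [-0.5 -2.1  1.2] 41.08
-0.125 False xc -0.1251 F [-3.  -3.3  3.2] 41.39
-0.12 False xc -0.1206 F [-4.5 -2.7  3.7] 41.71
-0.115 False xc -0.118 F [-8.7 -1.4  7.7] 42.02
-0.11 False xc -0.114 F [-11.   -1.6  10. ] 42.34
-0.107 False xc -0.1098 F [-9.2 -2.6  7.7] 42.59
-0.104 False xc -0.1067 F [-7.8 -2.7  7.8] 42.84
-0.102 False xc -0.1049 F [-8.7 -3.7  8.3] 43.09
```

Run:
```python
from h import *
z=0.1185; u=np.array([np.cos(CY),np.sin(CY)])
x=-.102
while x<-0.076:
    x+=0.0015
    p=fr(CO,CY,x,0,z); g=r.move_l(p,vel=0.02,guard=15)
    F=np.mean([telemetry.current_wrist_force() for _ in range(5)],0)
    xx=(telemetry.current_ee_pos()[:2]-CO)@u; push=-F[:2]@u
    print(round(x,4),g,'xc',xx.round(4),'push',push.round(1),'F',F.round(1),round(telemetry.current_t(),2))
    if g or push>26: break
save('side','h1',(225,100,345,210),5)
```

```text
-0.1005 False xc -0.1036 push 9.8 F [-10.1  -2.8   8.3] 43.34
-0.099 False xc -0.102 push 9.6 F [-9.8 -2.2  8.6] 43.59
-0.0975 False xc -0.1019 push 11.3 F [-11.6  -2.6  10.2] 43.84
-0.096 False xc -0.1019 push 13.8 F [-14.1  -2.4  12.4] 44.09
-0.0945 False xc -0.1018 push 17.5 F [-17.9  -2.6  14.2] 44.34
-0.093 False xc -0.1015 push 19.9 F [-20.1  -1.2  16. ] 44.59
-0.0915 False xc -0.1009 push 20.6 F [-20.8  -1.3  17.3] 44.84
-0.09 False xc -0.0997 push 21.9 F [-22.1  -1.5  17.1] 45.09
-0.0885 False xc -0.0986 push 21.3 F [-21.6  -2.3  17.2] 45.34
-0.087 False xc -0.0975 push 22.7 F [-22.9  -1.6  17.2] 45.59
-0.0855 False xc -0.0964 push 23.4 F [-23.7  -1.8  18.6] 45.84
-0.084 False xc -0.0952 push 23.1 F [-23.3  -1.3  18.2] 46.09
-0.0825 False xc -0.0939 push 23.6 F [-23.9  -1.5  18.2] 46.34
-0.081 False xc -0.0925 push 23.8 F [-24.1  -1.8  19.9] 46.59
-0.0795 False xc -0.09 push 20.8 F [-21.1  -2.5  17.6] 46.84
-0.078 False xc -0.0897 push 23.5 F [-23.9  -2.7  20.9] 47.09
-0.0765 False xc -0.0898 push 27.2 F [-27.6  -2.4  21.2] 47.34
```

View pics/h1.png

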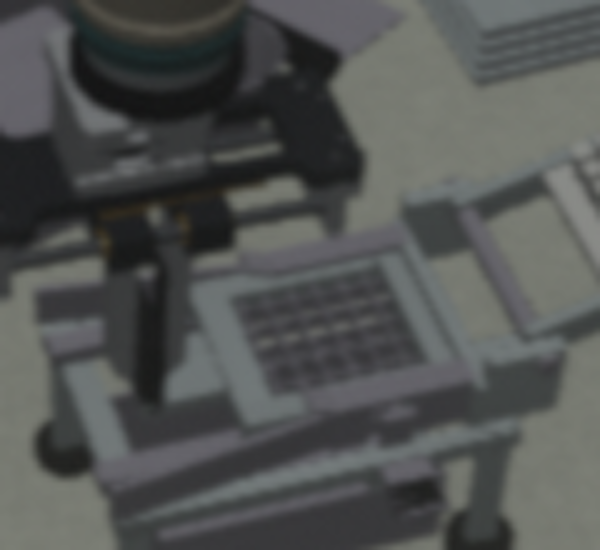

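The force pattern reads as home: the plunger met at xc −0.102, then a 2.5 mm jump with a force drop (the click), then a firm stop at −0.0897. I'll relax the push, release, and check.

Run:
```python
from h import *
p=fr(CO,CY,-0.090,0,0.1185); r.move_l(p,vel=0.04); st('relax')
u=np.array([np.cos(CY),np.sin(CY)]); print((telemetry.current_ee_pos()[:2]-CO)@u)
gripper_to(0.03,20); r.hold(0.2); st('open')
p=telemetry.current_ee_pos(); p[2]=0.2; r.move_l(p,vel=0.2)
p=fr(CO,CY,-0.25,0.05,0.25); r.move_to(p,telemetry.current_tool_rot()); st()
save('side','i1',(225,100,345,210),5); save('top','i1t',(200,90,290,210),5)
for n in('side','top'):
  for k in range(2):
    vision.snapshot(n)
    for t in ("dicing_mid","dicing_grip","catch_pad"):
        for d in models.mark_of(t,n):
            a=np.array(d['at']); v=a[:2]-CO; print(n,t,round(d['score'],2),a.round(4),'cutter frame',(v@u).round(4),(v@[-u[1],u[0]]).round(4))
```

```text
relax t 47.88 p [0.5342 0.0115 0.1183] F [-5.92 -3.38  4.15] T [-0.58  0.83 -0.21] op 0.0115
-0.09122079968098211
open t 48.58 p [0.5355 0.0115 0.1185] F [ 0.41  0.3  -0.46] T [-0.06  0.15  0.  ] op 0.03
 t 49.88 p [0.382  0.077  0.2494] F [ 1.19 -0.09  0.09] T [-0.04  0.04 -0.01] op 0.0297
side dicing_mid 0.9 [ 0.3076 -0.276   0.0077] cutter frame -0.288 -0.3088
side dicing_mid 0.76 [0.6241 0.0024 0.1167] cutter frame -0.0009 -0.0002
side dicing_grip 0.88 [ 0.3768 -0.3411  0.0311] cutter frame -0.2127 -0.3667
side dicing_grip 0.58 [0.5339 0.0099 0.1396] cutter frame -0.0914 -0.0017
side catch_pad 0.97 [ 0.639  -0.0923  0.0928] cutter frame 0.0234 -0.0929
side dicing_mid 0.77 [0.6279 0.0036 0.1119] cutter frame 0.0028 0.0014
side dicing_mid 0.66 [ 0.3053 -0.273   0.0083] cutter frame -0.2906 -0.306
side dicing_grip 0.79 [ 0.3744 -0.3418  0.0355] cutter frame -0.215 -0.3676
side dicing_grip 0.56 [0.5326 0.0087 0.1404] cutter frame -0.0926 -0.0031
side catch_pad 0.76 [ 0.6364 -0.091   0.0936] cutter frame 0.0207 -0.0919
top dicing_mid 0.98 [ 0.3114 -0.2776  0.009 ] cutter frame -0.2841 -0.31
top dicing_grip 0.71 [ 0.3752 -0.3371  0.0375] cutter frame -0.2146 -0.3628
top dicing_grip 0.65 [0.536  0.0096 0.1406] cutter frame -0.0893 -0.0018
top catch_pad 0.64 [ 0.6353 -0.0859  0.0939] cutter frame 0.0191 -0.0869
top dicing_mid 0.93 [ 0.3084 -0.2747  0.0087] cutter frame -0.2873 -0.3074
top dicing_mid 0.59 [ 0.6247 -0.003   0.1094] cutter frame 0.0003 -0.0055
top dicing_grip 0.85 [0.5361 0.0108 0.1409] cutter frame -0.0893 -0.0006
top dicing_grip 0.56 [ 0.3719 -0.3383  0.0319] cutter frame -0.2178 -0.3644
top catch_pad 0.92 [ 0.636  -0.0884  0.0942] cutter frame 0.02 -0.0893
```

View pics/i1.png

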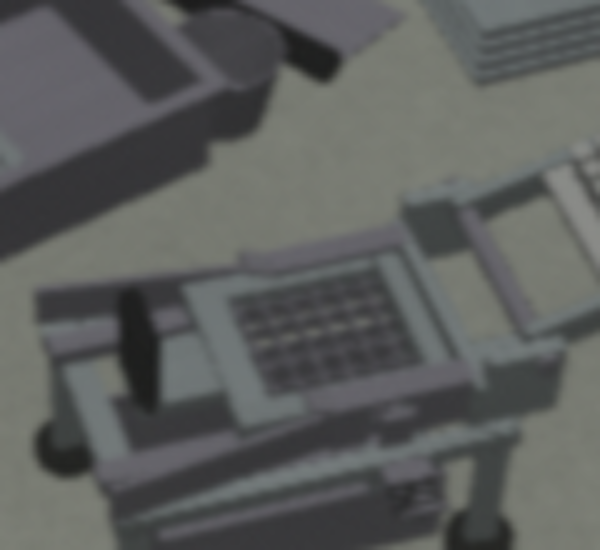

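View pics/i1t.png

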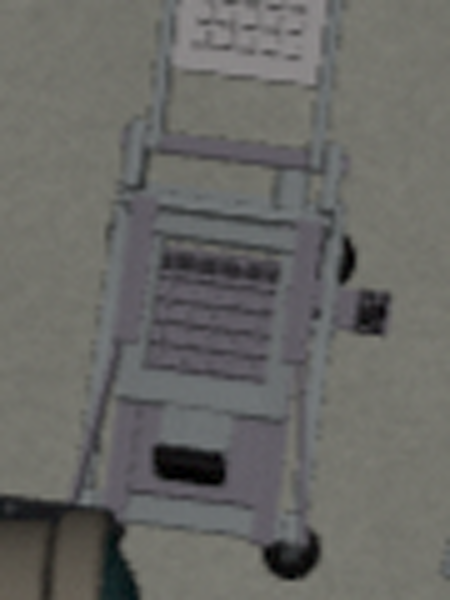

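The cassette stayed put after release, and the catch pad reads at rest height. Last check: compare the grip plate's pixel position with the locked slicing cassette in the first pictures.

Run:
```python
from h import *
for n in ('side','top'):
    a=cv2.cvtColor(cv2.resize(cv2.imread(f'pics/a_{n}.png'),(512,384),interpolation=cv2.INTER_AREA),cv2.COLOR_BGR2GRAY)
    b0=cv2.cvtColor(vision.snapshot(n),cv2.COLOR_RGB2GRAY)
    b=cv2.resize(cv2.resize(b0,None,fx=1.5,fy=1.5,interpolation=cv2.INTER_CUBIC),(512,384),interpolation=cv2.INTER_AREA)
    for P,w in (((-.091,0,.14),14),((-.065,0,.119),12),((.02,-.089,.093),10),((.06,0.03,.12),10)):
        u=proj(n,fr(CO,CY,*P))[0].round().astype(int); x,y=u
        best=None
        A=cv2.resize(a[y-w:y+w,x-w:x+w],None,fx=8,fy=8,interpolation=cv2.INTER_CUBIC)
        B=cv2.resize(b[y-w-5:y+w+5,x-w-5:x+w+5],None,fx=8,fy=8,interpolation=cv2.INTER_CUBIC)
        R_=cv2.matchTemplate(B,A,cv2.TM_CCOEFF_NORMED); _,m,_,l=cv2.minMaxLoc(R_)
        print(n,P,'shift px',(np.array(l)/8-5),'corr',round(m,3))
    e=proj(n,[fr(CO,CY,-.091,0,.14),fr(CO,CY,-.101,0,.14)]); print('10mm out = px',(e[1]-e[0]).round(2))
print([np.round(d['at'],3) for d in models.mark_of('slicing_mid','top')],[np.round(d['at'],3) for d in models.mark_of('wedging_mid','top')]); st()
save('top','j1'); save('side','j2')
```

```text
side (-0.091, 0, 0.14) shift px [ 0.125 -0.125] corr 0.994
side (-0.065, 0, 0.119) shift px [ 0.    -0.375] corr 0.996
side (0.02, -0.089, 0.093) shift px [-0.125  0.   ] corr 0.966
side (0.06, 0.03, 0.12) shift px [ 0.125 -0.125] corr 0.988
10mm out = px [-4.06  0.89]
top (-0.091, 0, 0.14) shift px [-0.625 -0.25 ] corr 0.99
top (-0.065, 0, 0.119) shift px [-0.75 -0.25] corr 0.983
top (0.02, -0.089, 0.093) shift px [0.    0.125] corr 0.972
top (0.06, 0.03, 0.12) shift px [ 0.    -0.125] corr 0.98
10mm out = px [-0.48  3.54]
[array([0.512, 0.308, 0.012])] [array([ 0.533, -0.202,  0.006])]
 t 50.98 p [0.3812 0.0772 0.25  ] F [-0.64 -0.32 -0.06] T [-0.08  0.05  0.01] op 0.0296
```

View pics/j2.png

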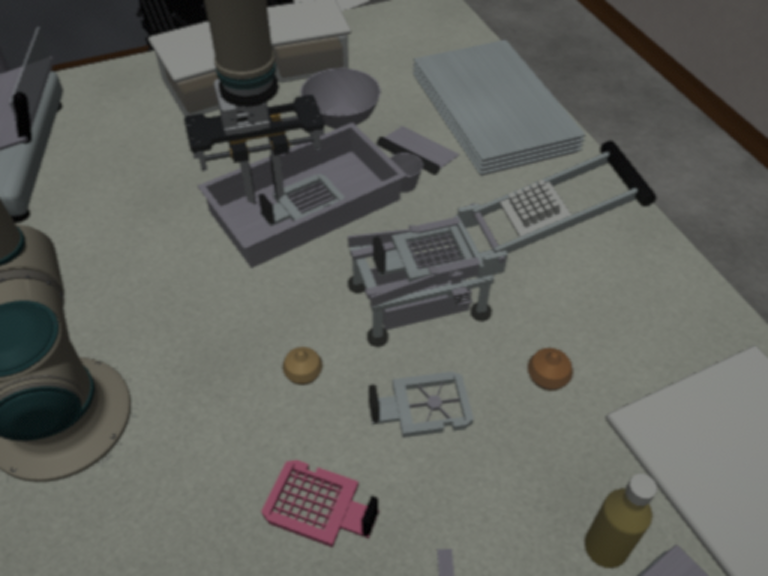

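The plate sits within about 1 mm (along the rails) of where the locked slicing cassette was, and the catch pad is back at its rest position. Handing in.

Run:
```python
from h import *
st(); r.sign_off()
```

```text
t 51.08 p [0.3812 0.0772 0.25  ] F [ 0.11 -0.49 -0.65] T [-0.08  0.07 -0.02] op 0.0301
the job is handed in; nothing more can be done
```

The cutter is changed over to dicing, and I handed the job in at 51 s. I pressed the catch so the slicing cassette sprang out about 10 mm, drew it out and put it in the steel pan. Then I laid the grey dicing cassette (not the pink one) on the rails and slid it in by feel until it clicked.

**Last checks:**
- **Dicing cassette:** it stayed in place after release. It is within about 1 mm along the rails of where the locked slicing cassette sat, and about 1–2 mm to the side, inside the 3 mm limit.
- **Catch:** the thumb pad is back at its rest position in both cameras. I could not read the catch angle directly.
- **Slicing cassette:** it lies in the pan, about 18 mm from the middle.
- **Other things:** the wedge cassette is where it was, and the other things in view look untouched. The robot was clear of everything.

**What disagreed or was less certain:**
- **Tool height:** the gripper sits about 30 mm higher than the reported height and `r.nose_length` imply. I found this when the catch pad was reached late, confirmed it in the images, and corrected for it.
- **End stop:** after the click I pushed on to the stop, with up to 27 N along the rails at the wrist. That is above the 12–22 N expected. Adding the 21 N of downward load it is still under 60 N, but I could not see the summed contact force directly.
- **Position marks:** one top-camera mark put the dicing cassette 5.5 mm to the side. The other marks and the picture comparison did not support it, so I treated it as noise.

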